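# Switch off the module and pop its fuse door

## Task

On the module with the wide door (the fuse module), first press the rocker switch fully over to off; then press the wide fuse door in once near its free edge, without forcing it, so that its push-push catch lets go, take the finger away, and wait a second or two to see it pop fully open and stay open. Only touch and press: lift nothing, do not push the door shut again, and leave the other module and all the loose things on and around the modules alone.

Things in the scene. Friction and masses are not known exactly. Their poses are not given: they have to be found in the camera images.
- fuse_module: fuse module: fixed grey box 180 (x) x 130 (y) mm, deck 58 mm above the bench; has the wide door (92 mm in y). Origin: centre of its underside; own +x runs from switch to hinge. Door top 6 mm above the deck, from x = 9 (free edge) to 75 mm (hinge), y = 0. Black rocker 24 (x) x 44 (y) mm at x = -45, y = 0. The modules may stand in either order
- fuse_switch (a joint): rocker switch of the fuse module (rad): 0 = on, its end on the module's +y side raised, about 15 mm above the deck; 0.5 = off, that end down. Stays where it is left, so press it right over: the raised end goes down about 8 mm under 2 to 5 N, then meets its stop
- fuse_switch_end (a point): point on the top face of the fuse module's rocker, 5 mm in from its +y end (the raised end while on): press here straight down. Its axes turn with the rocker
- fuse_door (a joint): angle (rad) of the fuse door: 0 = latched shut; -0.11 = pressed in to its stop (6 mm at the press point); 0.75 = fully open, free edge 45 mm up. Pressed in past -0.08 (4.5 mm) with 1 to 4 N the catch lets go; once the finger lifts, a spring opens it within about 1 s, following the finger up. Over 5 N: on its stop. Pushed shut, it latches again
- fuse_door_edge (a point): point on the top face of the wide fuse door, mid-width, 11 mm in from its free edge and 55 mm from its hinge, on the thin black strip that marks the free edge (both doors are white): press here straight down. Its axes turn with the door
- fuse_door_pin (a joint): catch pin hidden in the fuse module, slides along y (m): 0 while latched; moves to + when the catch is pressed to let go; goes below -0.004 only when an open door is pushed shut again
- cell_module: cell module: fixed grey box 180 (x) x 130 (y) mm, deck 58 mm above the bench; has the narrow door (46 mm in y). Origin: centre of its underside; own +x runs from switch to hinge. Door top 6 mm above the deck, from x = 9 (free edge) to 75 mm (hinge), y = 0. Black rocker 24 (x) x 44 (y) mm at x = -45, y = 0. The modules may stand in either order
- cell_switch (a joint): rocker switch of the cell module (rad): 0 = on, its end on the module's +y side raised, about 15 mm above the deck; 0.5 = off, that end down. Stays where it is left, so press it right over: the raised end goes down about 8 mm under 2 to 5 N, then meets its stop
- cell_door (a joint): angle (rad) of the narrow cell door: 0 = latched shut; -0.11 = pressed in to its stop (6 mm at the press point); 0.75 = fully open, free edge 45 mm up. Pressed in past -0.08 (4.5 mm) with 1 to 4 N the catch lets go; once the finger lifts, a spring opens it within about 1 s, following the finger up. Over 5 N: on its stop. Pushed shut, it latches again
- flux_pot: small bare metal pot, 29 mm across, 30 mm high, standing on the fuse module's top near its front corner (about 70 mm towards the front and 46 mm to the -y side of the module's middle); loose, origin at the centre of its underside
- driver: screwdriver 150 mm long lying between the two modules; loose, origin on its underside
- phone: phone without its cover, 72 x 148 x 8 mm, lying beyond the modules; loose, origin at the centre of its underside
- wire_spool: metal wire spool, 56 mm across, 40 mm high, standing on end at the right (-y); loose, origin at the centre of its underside
- screw_tray: white divided tray 120 x 85 x 25 mm at the right (-y); loose, origin at the centre of its underside
- mug: white mug, 80 mm across, 90 mm high, at the left (+y); loose, origin at the centre of its underside
- cleaner: white bottle, 52 mm across, 130 mm high, far left; loose, origin at the centre of its underside

How it is judged (in metres and radians):
On the way, in this order (a step that is already met when the one before it is completed fails the run):
1. the fuse module's switch is pressed over to off (value of joint fuse_switch above 0.4 rad and value of joint fuse_door below 0.1 rad), for 0.1 s.
2. the fuse door is pressed in by a finger until its catch lets go (value of joint fuse_door below -0.06 rad and value of joint fuse_door_pin above 0.002 m and contact force between the fingers and fuse_door above 0.3 N), for 0.02 s.
3. the fuse door has popped fully open and stays open, untouched, for a second (value of joint fuse_door above 0.6 rad and contact force between each of the arm, the fingers and fuse_door below 0.1 N), for 1 s.
At the end, for the whole second after the job is handed in: the fuse door stands open (beyond 0.6 rad) and at rest, the fuse module's switch is off (beyond 0.4 rad), and the cell module's switch is still on and its door shut (value of joint fuse_switch above 0.4 rad and value of joint fuse_door above 0.6 rad and velocity of joint fuse_door below 0.1 rad/s and value of joint cell_switch below 0.15 rad and value of joint cell_door below 0.05 rad); the robot touches nothing.
It fails at once if the fuse door is opened while its module is still switched on (value of joint fuse_switch below 0.25 rad and value of joint fuse_door above 0.1 rad).
It fails at once if the popped fuse door is pushed shut again (pressed more than once) (value of joint fuse_door_pin below -0.004 m).
It fails at once if the cell module's switch or door is pressed (value of joint cell_switch above 0.2 rad or value of joint cell_door below -0.05 rad or value of joint cell_door above 0.1 rad).
It fails at once if the door, switch or module is forced with more than 45 N (contact force between the fingers and fuse_module above 45 N or contact force between the fingers and cell_module above 45 N).
It fails at once if a loose thing is lifted or pushed away (moved more than 20 mm) (distance of any of flux_pot, driver, phone, wire_spool, screw_tray, mug, cleaner from where it was at the start of the episode above 0.02 m).
It also fails if it takes over 38 s, if anything falls off the work surface, if the arm or the gripper's body presses on something with over 40 N, if the wrist force passes 120 N, or if a joint passes its speed limit or range.

## Robot

A 6-joint arm with a two-finger parallel gripper is mounted at the origin on the work surface. World frame = base frame: x ahead of the robot, y to its left, z up, the work surface at z = 0. Lengths are in m, angles in degrees, forces in N, time in s.
With the tool pointing down it reaches from about 0.25 to 0.725 m from the base axis. Payload 9.7 kg.
Tool frame: the origin (TCP) lies midway between the tips of the shut fingers; the grasp point (between the pads) lies 19 mm behind it (bot.pinch_z is the distance from the TCP to the grasp point, in m); z points along the fingers, y is the line along which they close (so a half turn about z gives the same grasp; the last joint's range is limited). The gripper opens to 85 mm and grips with 20 to 120 N. Pads are 22 mm wide; open, the fingers measure 114 mm over their backs; the gripper's body (76 mm by 85 mm) begins 54 mm behind the grasp point. The pads swing forward as they close: fully open they stand 13 mm farther back than shut.
Start: joints at [-76.261, 4.979, 10.078, 95.1, 0, 90], TCP at [0.131, -0.534, 0.231] pointing down, gripper open.
Joint ranges: [-179.16, 179.16], [-48.56, 103.87], [-65.8, 70.77], [-126.05, 130.52], [-82.76, 87.17], [-180, 180]. Speed limits (degrees/s): [127.2, 127.2, 147.25, 180, 180, 180].

## Interface

Orientations are given as [roll, pitch, yaw] about the fixed x, y, z axes, in that order (R = Rz(yaw) Ry(pitch) Rx(roll)).
In Python, from workcell import sensors, camera, ticket, bot gives the robot as it stands.
- The arm moves only by the shell command python3 -m handwheel 'ROWS' [FORCE]. ROWS is a JSON object of lists of equal length, an entry for each row: "gripper": the opening, from -1 (shut) to 1 (fully open); "slide": the shift along the tool's x, y, z in mm, a list of three; "yaw": the turn about the tool's z in rad. A call has 1 to 8 rows; each row shifts and turns the commanded pose from where the row before left it, along the tool's axes as they then stand; what a row does not reach is not made up. A row lasts 1/12 s, in which the tool goes at most 41.7 mm and 7.16 degrees, less where a joint would pass 70% of its speed; a pose out of reach is approached as far as the arm can. A call is refused whole if a number of a shift passes 41.7 or a number of a turn 0.125, either way. A call with a gripper value outside its range is refused whole. The fingers move at their own pace and stop on an object; FORCE is the grip in N (left out, the last holds). Time passes only in rows, so rows that do not move let the fingers close. It gives the time, the measured TCP pose, the force, the opening and the grip force at its end, in the units of the state.
- sensors.get_obs(): the state, without advancing time (a new reading comes with each control period).
- camera(name): name is "scene" or "top" or "wrist"; returns a dict with "img" (480x640x3 uint8, red, green, blue), "fx", "fy", "cx", "cy" (pixels), "dist" ([k1, k2, p1, p2, k3] as OpenCV has them; the pictures are not rectified), "R" (3x3) and "t" (3): a world point X has camera coordinates R X + t. Camera axes: x right, y down, z forward; pixel columns grow to the right and rows downward; lengths in m; the calibration is good to about 2 mm. A picture is of the moment at which its call begins. There is no depth.
- ticket.job_done(): hands the job in; it is judged then, once.
The state is a dict: "time": time; "q": joint angles; "qd": joint speeds; "joint_efforts": joint torques, N m; "ee_pos": TCP position; "tcp_rot": TCP orientation; "wrist_force": force on the tool from outside, world axes, zero at the start; "torque": the same for the moment, N m; "opening": finger opening in m; "grasp_force": force on a finger pad.
Only numpy, scipy, OpenCV 4.12 (cv2) and the standard library are available. Lean on these libraries where they do the work, as an engineer would, in place of code of your own. Each camera call takes 0.05 s, during which the arm holds its last target. There are 200 camera calls.

## Working session

There is one attempt and no reset: what is moved stays moved. The work goes in short steps, Python scripts to look and compute and a shell command to move; the robot and the scene stay as the last step left them, time stands still between calls to the robot, and variables do not carry over. Pictures are saved under pics/ and viewed, at most 10 in all, crops included, and the job is handed in when it is done.

```bash
mkdir -p pics; python3 - <<'E'
from workcell import sensors,camera,bot
import cv2
o=sensors.get_obs();print(o)
for n in("top","scene"):
    c=camera(n);cv2.imwrite(f"pics/{n}0.png",c["img"][:,:,::-1]);print(n,{k:v for k,v in c.items() if k!="img"})
E
```

```text
{'time': 0.0, 'q': array([-7.62593523e+01,  5.01083840e+00,  1.00341614e+01,  9.50987646e+01,
       -1.10229296e-03,  8.99997909e+01]), 'qd': array([-0.01691429, -0.11027483,  0.02660584, -0.01485709,  0.00735248,
        0.02337667]), 'joint_efforts': array([ 3.61935026e-04, -5.20392323e+01,  4.64805186e+01,  1.62611768e-02,
        8.86127191e-05,  5.40573666e-06]), 'ee_pos': array([ 0.13058113, -0.53404166,  0.23058295]), 'tcp_rot': array([-1.79924558e+02,  1.10201671e-03,  1.37408582e+01]), 'wrist_force': array([ 0.93140952, -0.59347391,  0.46063579]), 'torque': array([-0.00640066, -0.02110854, -0.00942774]), 'grasp_force': 0.0, 'opening': 0.08527629763808733}
top {'fx': 597.2469813597062, 'fy': 597.2469813597062, 'cx': 312.693311112099, 'cy': 234.0472780928037, 'dist': array([-0.04947811,  0.        ,  0.        ,  0.        ,  0.        ]), 'R': array([[-0.00908995, -0.99995795,  0.00121141],
       [-0.99608224,  0.00894814, -0.08797789],
       [ 0.08796335, -0.00200638, -0.99612169]]), 't': array([0.00368289, 0.60960764, 1.5320287 ])}
scene {'fx': 545.363923835652, 'fy': 545.363923835652, 'cx': 318.85143828604635, 'cy': 240.71041843574648, 'dist': array([0.00708759, 0.        , 0.        , 0.        , 0.        ]), 'R': array([[-0.56199802,  0.82704564,  0.01239924],
       [ 0.62282295,  0.43299286, -0.65162009],
       [-0.54428834, -0.35848667, -0.75844414]]), 't': array([ 0.34463462, -0.33614484,  1.54653005])}
```

View pics/top0.png

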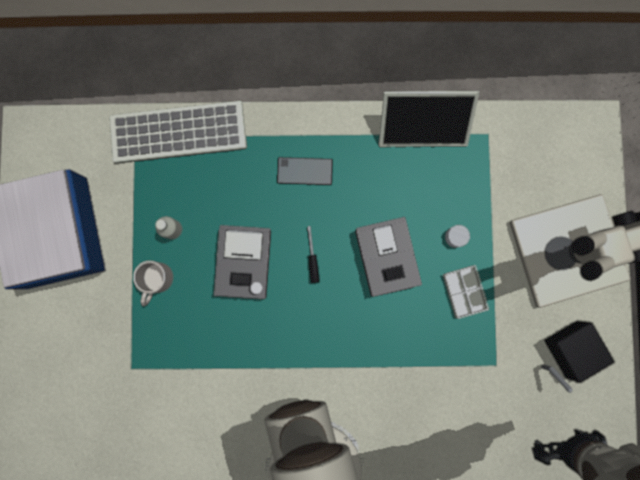

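View pics/scene0.png

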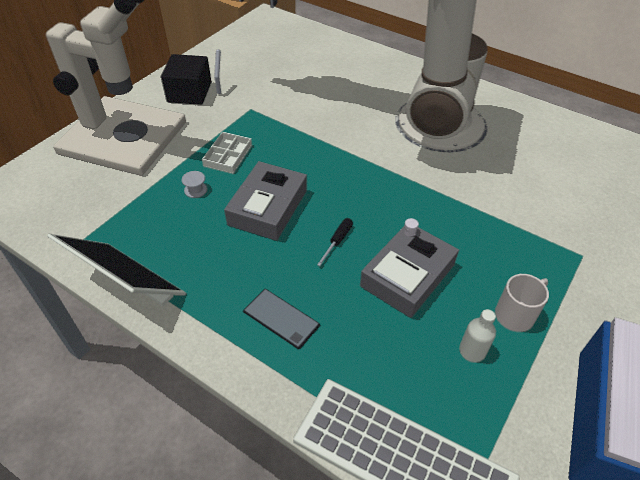

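The top view shows the fuse module at left: door (243,245) with its strip at (243,255), rocker (241,279), pot (257,288). The cell module is at right (388,257).

```bash
cat > h.py <<'E'
import numpy as np,cv2
def ray(c,uv,z):
    K=np.array([[c["fx"],0,c["cx"]],[0,c["fy"],c["cy"]],[0,0,1]])
    p=cv2.undistortPoints(np.array(uv,float).reshape(-1,1,2),K,c["dist"]).reshape(-1,2)
    d=np.c_[p,np.ones(len(p))]@c["R"]; o=-c["R"].T@c["t"]
    return o+d*((z-o[2])/d[:,2])[:,None]
def blob(m,roi):
    u0,v0,u1,v1=roi; s=m[v0:v1,u0:u1].astype(np.uint8)
    n,l,st,ce=cv2.connectedComponentsWithStats(s)
    return [(st[i,4],ce[i]+[u0,v0],cv2.boxPoints(cv2.minAreaRect(np.argwhere(l==i)[:,::-1].astype(np.float32)))+[u0,v0]) for i in range(1,n) if st[i,4]>8]
E
python3 - <<'E'
from h import *
from workcell import camera
np.set_printoptions(precision=4,suppress=True)
for n,roi in(("top",(208,220,278,304)),("scene",(355,215,465,318))):
    c=camera(n);im=c["img"].astype(int);g=im.mean(2)
    u0,v0,u1,v1=roi
    cv2.imwrite(f"pics/{n}c.png",cv2.resize(c["img"][v0:v1,u0:u1,::-1],None,fx=6 if n=="top" else 5,fy=6 if n=="top" else 5,interpolation=cv2.INTER_NEAREST))
    for nm,m,z in(("white",g>150,.064),("dark",g<45,.067)):
        for a,ce,b in blob(m,roi): print(n,nm,a,ce,ray(c,[ce],z)[0],"\n",ray(c,b,z)[:,:2].tolist())
E
```

```text
top white 819 [242.7521 243.4432] [0.5839 0.1765 0.064 ] 
 [[0.5526913022324568, 0.22399785854088622], [0.6172486158027979, 0.21962065330444977], [0.6099597623092803, 0.1292628621745706], [0.5454921923710563, 0.13396323237406152]]
top white 100 [256.1  287.39] [0.4722 0.1426 0.064 ] 
 [[0.48587551528107903, 0.15553278307125967], [0.4856645783881044, 0.13019983224921816], [0.45792934046728995, 0.13026202223758065], [0.45813617469295725, 0.15555822233797428]]
top dark 113 [240.9735 279.4248] [0.4926 0.1806 0.067 ] 
 [[0.508977268962318, 0.20587577197700935], [0.5085786708028234, 0.15774259132151386], [0.4808306055268163, 0.1577599787646687], [0.481219121268274, 0.20582191013276696]]
scene white 103 [411.1068 222.8835] [0.45   0.1345 0.064 ] 
 [[0.46853406807939146, 0.12923225964350277], [0.44461380992091815, 0.1163445809868382], [0.42802960021568737, 0.14015918001617267], [0.4521988756432713, 0.15270536528999562]]
scene white 1125 [399.6898 271.6791] [0.5839 0.1791 0.064 ] 
 [[0.6129814041529412, 0.13103563880849906], [0.5410125529732772, 0.1235839539503783], [0.5504839347817023, 0.2253802877768328], [0.6196144188262915, 0.229027843548803]]
scene dark 309 [422.6375 246.5922] [0.4994 0.1877 0.067 ] 
 [[0.5138601298750957, 0.1601146396541665], [0.47602254982274494, 0.1562845592234856], [0.481264758254102, 0.21367669520879798], [0.518265445789844, 0.21638641201977224]]
scene dark 30 [407.9333 263.3   ] [0.5572 0.1834 0.067 ] 
 [[0.5563003989462453, 0.15678655047217732], [0.5531329730779653, 0.1565080100813599], [0.5577426112452935, 0.20738095713860952], [0.5608448568363916, 0.20757447470470985]]
```

View pics/topc.png

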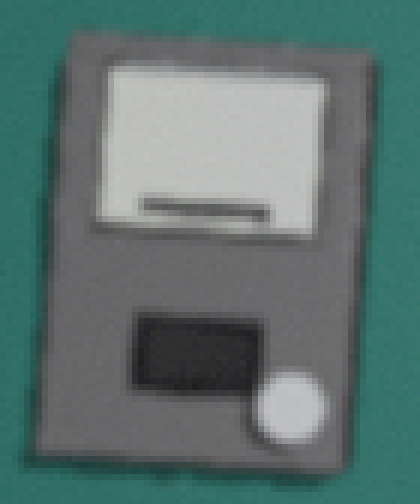

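View pics/scenec.png

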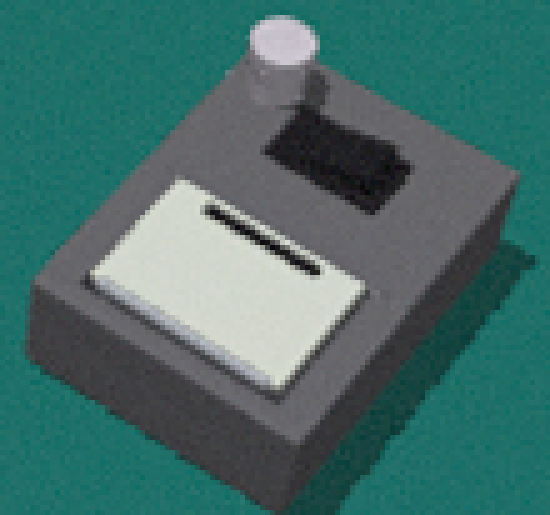

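```bash
python3 -m handwheel '{"gripper":[-1,-1,-1,-1],"slide":[[0,0,0],[0,0,0],[0,0,0],[0,0,0]],"yaw":[0.08,0.08,0.08,0.078]}' 40
python3 -m handwheel '{"gripper":[-1,-1,-1,-1,-1,-1,-1,-1],"slide":[[15,-37,0],[15,-37,0],[15,-37,0],[15,-37,0],[15,-37,0],[15,-37,0],[15,-37,0],[15,-37,0]],"yaw":[0,0,0,0,0,0,0,0]}'
python3 -m handwheel '{"gripper":[-1,-1,-1,-1,-1,-1,-1,-1],"slide":[[15,-37,0],[15,-37,0],[15,-37,0],[15,-37,0],[15,-37,0],[15,-37,0],[15,-37,0],[15,-37,0]],"yaw":[0,0,0,0,0,0,0,0]}'
python3 - <<'E'
from h import *
from workcell import camera,sensors
c=camera("wrist");cv2.imwrite("pics/w1.png",c["img"][:,:,::-1])
o=sensors.get_obs();print(o["ee_pos"],o["tcp_rot"],o["opening"],o["wrist_force"])
E
```

```text
time: 0.53
ee_pos: [0.1306, -0.5342, 0.231]
tcp_rot: [-180.0, 0.0, -4.7]
wrist_force: [0.6, 0.2, -0.6]
opening: 0.0389
grasp_force: 0.0
time: 1.2
ee_pos: [0.2736, -0.2468, 0.2313]
tcp_rot: [180.0, -0.0, -4.5]
wrist_force: [1.6, -0.2, -0.6]
opening: 0.0002
grasp_force: 0.0
time: 1.87
ee_pos: [0.414, -0.0016, 0.2318]
tcp_rot: [-178.2, 0.0, -1.4]
wrist_force: [0.0, -0.0, -0.2]
opening: -0.0001
grasp_force: 0.0
[ 0.41623097 -0.00077274  0.23120999] [-1.78049804e+02 -1.26729075e-02 -1.38770244e+00] 0.0002398029237301836 [-3.13013238  0.67578266 -2.24891382]
```

View pics/w1.png

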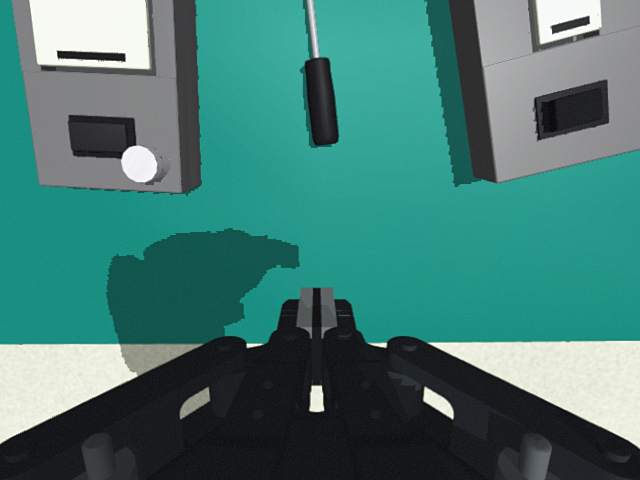

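The wrist view shows the fuse rocker at about (100,136), the door strip at (57..125,56) and the shut fingers at (317,295). I'll ray-cast these.

```bash
python3 -m handwheel '{"gripper":[-1,-1],"slide":[[0,0,0],[0,0,0]],"yaw":[0,0]}'
python3 - <<'E'
from h import *
from workcell import camera,sensors
np.set_printoptions(precision=4,suppress=True)
c=camera("wrist");g=c["img"].astype(int).mean(2)
for nm,z in(("dark",.064),("dark",.07)):
    for a,ce,b in blob(g<50,(30,20,160,175)): 
        if a>100: print(z,a,ce,ray(c,[ce],z)[0,:2],ray(c,b,z)[:,:2].tolist())
c=camera("top");print("top strip",ray(c,[[242.2,255]],.064))
E
```

```text
time: 2.08
ee_pos: [0.4132, -0.0042, 0.2316]
tcp_rot: [-178.2, 0.1, -1.7]
wrist_force: [-0.1, 0.8, -0.6]
opening: -0.0
grasp_force: 0.0
0.064 420 [86.369  55.3976] [0.5539 0.1799] [[0.5539038109162895, 0.20772286250287905], [0.5585846657478584, 0.20644078432662], [0.5541326631893957, 0.15288171732905645], [0.5494591499945668, 0.15392550708283037]]
0.064 1926 [ 95.001  136.4855] [0.492  0.1848] [[0.4774403223678353, 0.21550722837502467], [0.5100023203297985, 0.20701166914045768], [0.5058756338385606, 0.15050923647271594], [0.4733927151455913, 0.1572984190259207]]
0.07 420 [86.369  55.3976] [0.5525 0.1762] [[0.5524769289629158, 0.20350642998705296], [0.5570673603871528, 0.2022491186282524], [0.5527013603336324, 0.14972469028232427], [0.5481181287225085, 0.15074831640584885]]
0.07 1926 [ 95.001  136.4855] [0.4918 0.181 ] [[0.47749054009386244, 0.21114041971821462], [0.5094235147446569, 0.20280897525345387], [0.5053765463961418, 0.14739804032879517], [0.4735211233837676, 0.15405607140613728]]
top strip [[0.5545 0.1779 0.064 ]]
```

```bash
python3 -m handwheel '{"gripper":[-1,-1,-1,-1,-1,-1,-1,-1],"slide":[[9,-26,0],[9,-26,0],[9,-26,0],[9,-26,0],[9,-26,0],[9,-26,0],[9,-26,0],[9,-26,0]],"yaw":[0,0,0,0,0,0,0,0]}'
python3 -m handwheel '{"gripper":[-1,-1,-1],"slide":[[0,0,30],[0,0,30],[0,0,20]],"yaw":[0,0,0]}'
python3 -m handwheel '{"gripper":[-1,-1,-1],"slide":[[0,0,0],[0,0,0],[0,0,0]],"yaw":[0,0,0]}'
```

```text
time: 2.85
ee_pos: [0.4849, 0.092, 0.2464]
tcp_rot: [-173.2, 0.1, 6.9]
wrist_force: [-0.3, 0.2, 0.4]
opening: 0.0002
grasp_force: 0.0
time: 3.1
ee_pos: [0.4835, 0.0961, 0.1645]
tcp_rot: [-173.0, 0.2, 7.3]
wrist_force: [-0.5, 0.1, -0.7]
opening: 0.0002
grasp_force: 0.0
time: 3.35
ee_pos: [0.484, 0.0953, 0.1685]
tcp_rot: [-173.0, -0.0, 7.2]
wrist_force: [-0.4, 0.3, 0.2]
opening: -0.0
grasp_force: 0.0
```

```bash
python3 - <<'E'
from workcell import sensors
print(sensors.get_obs()["q"].round(1))
E
python3 -m handwheel '{"gripper":[-1,-1,-1,-1],"slide":[[0,-10,0],[0,-10,0],[0,-10,0],[0,-10,0]],"yaw":[0,0,0,0]}'
python3 - <<'E'
from workcell import sensors
print(sensors.get_obs()["q"].round(1))
E
```

```text
[  7.1  -3.8  -6.   87.8   7.  179.9]
time: 3.68
ee_pos: [0.4811, 0.114, 0.173]
tcp_rot: [-172.1, -0.0, 8.9]
wrist_force: [0.7, -0.7, -0.3]
opening: -0.0002
grasp_force: 0.0
[  8.8  -3.6  -5.4  88.3   7.9 179.9]
```

Joint 6 is at its 180° limit, and that tilted the tool. I'll turn the tool the other way, to a yaw of about 85°.

```bash
python3 -m handwheel '{"gripper":[-1,-1,-1,-1,-1,-1],"slide":[[0,0,0],[0,0,0],[0,0,0],[0,0,0],[0,0,0],[0,0,0]],"yaw":[-0.12,-0.12,-0.12,-0.12,-0.12,-0.12]}'
python3 -m handwheel '{"gripper":[-1,-1,-1,-1,-1,-1],"slide":[[0,0,0],[0,0,0],[0,0,0],[0,0,0],[0,0,0],[0,0,0]],"yaw":[-0.12,-0.12,-0.12,-0.12,-0.12,0]}'
cat >> h.py <<'E'
from scipy.spatial.transform import Rotation
def go(t):
    from workcell import sensors
    o=sensors.get_obs();R=Rotation.from_euler("xyz",o["tcp_rot"],degrees=True)
    print(o["time"],o["q"].round(1),o["ee_pos"].round(4),o["tcp_rot"].round(1),"tool mm",(R.inv().apply(np.array(t)-o["ee_pos"])*1000).round(1),"down10",R.inv().apply([0,0,-10]).round(2),"f",o["wrist_force"].round(1))
E
python3 -c "
from h import *
go([.491,.203,.11])"
```

```text
time: 4.18
ee_pos: [0.4809, 0.1138, 0.1726]
tcp_rot: [-174.1, -5.2, 50.2]
wrist_force: [-0.3, -0.1, 0.5]
opening: 0.0
grasp_force: 0.0
time: 4.68
ee_pos: [0.4809, 0.1137, 0.1725]
tcp_rot: [-178.0, -7.6, 84.6]
wrist_force: [0.0, 0.1, -0.3]
opening: -0.0002
grasp_force: 0.0
4.6833 [  8.8  -3.6  -5.4  88.3   7.9 104. ] [0.4809 0.1137 0.1725] [-178.    -7.6   84.6] tool mm [80.8  4.2 73.8] down10 [-1.33  0.34  9.91] f [ 0.   0.1 -0.3]
```

```bash
python3 -m handwheel '{"gripper":[-1,-1,-1,-1,-1,-1],"slide":[[28,1,5],[28,2,14],[28,1,20],[0,0,20],[0,0,14],[0,0,0]],"yaw":[0,0,0,0,0,0]}'
python3 - <<'E'
from h import *
from workcell import camera
go([.491,.206,.075])
c=camera("wrist");cv2.imwrite("pics/w2.png",c["img"][:,:,::-1])
E
```

```text
time: 5.18
ee_pos: [0.49, 0.2062, 0.1078]
tcp_rot: [-177.7, -7.5, 84.1]
wrist_force: [-0.7, 0.2, -0.3]
opening: 0.0001
grasp_force: 0.0
5.1833 [ 18.7   0.6  -8.4  80.    7.8 114.5] [0.49   0.2062 0.1078] [-177.7   -7.5   84.1] tool mm [-4.4  2.3 32.5] down10 [-1.3   0.4   9.91] f [-0.7  0.2 -0.3]
```

View pics/w2.png

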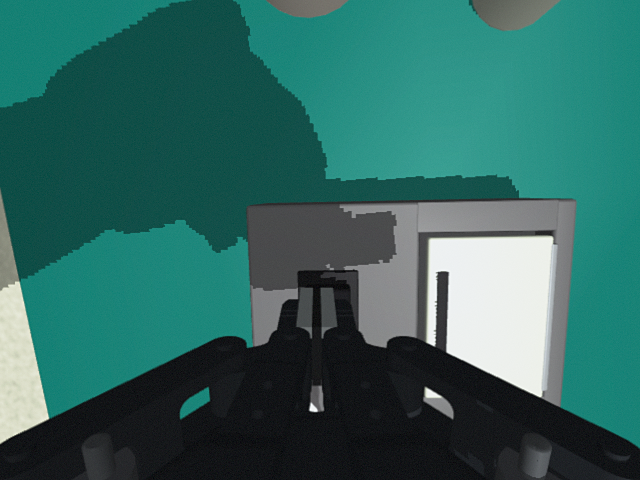

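The tips at (317,287) stand just above the raised end of the rocker (recess edge at 298..357, 272). Next I go down in steps.

```bash
python3 -m handwheel '{"gripper":[-1,-1,-1,-1,-1],"slide":[[-2,2,12],[-2,1,12],[-0.5,0.2,4],[-0.5,0.2,3],[0,0,0]],"yaw":[0,0,0,0,0]}'
python3 -m handwheel '{"gripper":[-1,-1,-1,-1],"slide":[[-0.3,0.1,2],[-0.3,0.1,2],[-0.3,0.1,2],[0,0,0]],"yaw":[0,0,0,0]}'
```

```text
time: 5.65
ee_pos: [0.4935, 0.2042, 0.0786]
tcp_rot: [-177.9, -7.6, 84.2]
wrist_force: [-0.1, 0.4, 0.3]
opening: 0.0003
grasp_force: 0.0
time: 5.98
ee_pos: [0.4939, 0.2046, 0.0731]
tcp_rot: [-178.0, -7.6, 84.3]
wrist_force: [-0.4, 0.3, 0.1]
opening: -0.0
grasp_force: 0.1
```

```bash
python3 -m handwheel '{"gripper":[-1,-1,-1],"slide":[[-0.3,0.1,2],[-0.3,0.1,2],[0,0,0]],"yaw":[0,0,0]}'
python3 -m handwheel '{"gripper":[-1,-1,-1],"slide":[[-0.3,0.1,2],[-0.2,0.1,1],[0,0,0]],"yaw":[0,0,0]}'
```

```text
time: 6.23
ee_pos: [0.494, 0.2046, 0.069]
tcp_rot: [-178.0, -7.6, 84.3]
wrist_force: [0.0, 1.2, 0.9]
opening: 0.0005
grasp_force: 0.6
time: 6.48
ee_pos: [0.494, 0.2044, 0.066]
tcp_rot: [-178.0, -7.6, 84.3]
wrist_force: [-0.2, 1.1, 1.7]
opening: 0.0001
grasp_force: 0.9
```

```bash
python3 -m handwheel '{"gripper":[-1,-1,-1],"slide":[[-0.2,0.1,1.5],[-0.2,0.1,1.5],[0,0,0]],"yaw":[0,0,0]}'|egrep "ee|wrist"
python3 -m handwheel '{"gripper":[-1,-1],"slide":[[-0.1,0.1,1],[0,0,0]],"yaw":[0,0]}'|egrep "ee|wrist"
python3 -m handwheel '{"gripper":[-1,-1],"slide":[[-0.1,0.1,1],[0,0,0]],"yaw":[0,0]}'|egrep "ee|wrist"
```

```text
ee_pos: [0.4943, 0.2046, 0.0652]
wrist_force: [-6.8, -0.0, 16.8]
ee_pos: [0.4945, 0.2047, 0.0651]
wrist_force: [-7.5, -1.1, 24.5]
ee_pos: [0.4945, 0.2047, 0.0648]
wrist_force: [-11.1, -2.8, 30.5]
```

The rocker reached its stop after about 8 mm, so I lift and look.

```bash
python3 -m handwheel '{"gripper":[-1,-1,-1,-1,-1],"slide":[[1,-0.4,-8],[3,-1,-20],[3,-1,-22],[-25,0,-5],[0,0,0]],"yaw":[0,0,0,0,0]}'|egrep "ee|wrist"
python3 - <<'E'
from h import *
from workcell import camera
go([.5545,.180,.08])
a=camera("wrist")["img"]; b=camera("scene")["img"][205:325,350:470]
im=np.hstack([a[100:,200:560],cv2.resize(b,(380,380),interpolation=cv2.INTER_CUBIC)])
cv2.imwrite("pics/m3.png",im[:,:,::-1])
E
```

```text
ee_pos: [0.4915, 0.1774, 0.1145]
wrist_force: [-0.3, 0.1, 0.8]
7.4833 [ 15.6  -0.6  -8.9  80.8   7.7 111.3] [0.4915 0.1774 0.1145] [-178.1   -7.5   84.3] tool mm [ 4.3 63.6 33.3] down10 [-1.31  0.33  9.91] f [-0.3  0.1  0.8]
```

View pics/m3.png

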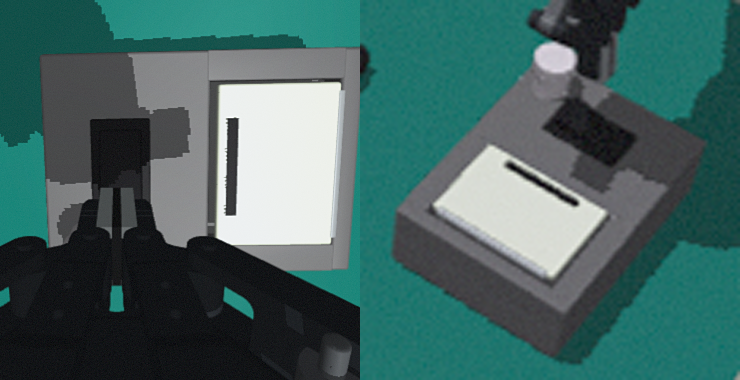

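The rocker's +y end is now sunk in its recess at (120,125), so it is off. The door is still shut and the strip is at (232,167). Next I move to the strip.

```bash
python3 -m handwheel '{"gripper":[-1,-1,-1,-1,-1],"slide":[[3,32,0],[3,31,0],[-1,0.5,15],[-1,0.5,15],[0,0,0]],"yaw":[0,0,0,0,0]}'|egrep "ee|wrist"
python3 - <<'E'
from h import *
from workcell import camera
go([.5545,.180,.068])
c=camera("wrist");print([ (a,ce,ray(c,[ce],.064)[0].round(4)) for a,ce,b in blob(c["img"].mean(2)<60,(200,150,480,400)) if a>100])
cv2.imwrite("pics/w4.png",c["img"][:,:,::-1])
E
```

```text
ee_pos: [0.5531, 0.1813, 0.0774]
wrist_force: [-0.2, -0.3, -0.4]
8.0 [ 14.3   8.6  -3.2  77.8   7.8 110. ] [0.5531 0.1813 0.0774] [-177.6   -7.4   84.3] tool mm [-2.4  1.9  9.1] down10 [-1.3   0.41  9.91] f [-0.2 -0.3 -0.4]
[(np.int32(20597), array([315.2109045 , 352.36777201]), array([0.5488, 0.1549, 0.064 ]))]
```

View pics/w4.png

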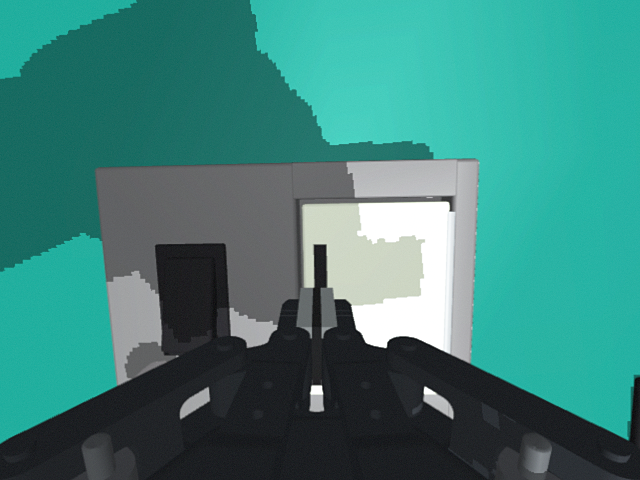

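The tips at (317,300) are right over the strip (320,265). Now the press.

```bash
python3 -m handwheel '{"gripper":[-1,-1,-1,-1],"slide":[[-1,0.7,4],[-0.7,0.6,4],[-0.3,0.2,2],[0,0,0]],"yaw":[0,0,0,0]}'|egrep "ee|wrist"
python3 -m handwheel '{"gripper":[-1,-1,-1],"slide":[[-0.2,0.1,1.5],[-0.2,0.1,1.5],[0,0,0]],"yaw":[0,0,0]}'|egrep "ee|wrist"
```

```text
ee_pos: [0.5556, 0.1807, 0.0719]
wrist_force: [-0.7, 0.2, 2.1]
ee_pos: [0.5556, 0.1807, 0.0686]
wrist_force: [-1.1, 0.3, 2.2]
```

```bash
python3 -m handwheel '{"gripper":[-1,-1,-1],"slide":[[-0.2,0.1,1],[-0.2,0.1,1],[0,0,0]],"yaw":[0,0,0]}'|egrep "ee|wrist"
python3 -m handwheel '{"gripper":[-1,-1],"slide":[[-0.2,0.1,1],[0,0,0]],"yaw":[0,0]}'|egrep "ee|wrist"
python3 -m handwheel '{"gripper":[-1,-1],"slide":[[-0.2,0.1,1],[0,0,0]],"yaw":[0,0]}'|egrep "ee|wrist"
```

```text
ee_pos: [0.556, 0.1806, 0.0671]
wrist_force: [-5.2, 0.2, 7.3]
ee_pos: [0.5561, 0.1806, 0.0667]
wrist_force: [-6.8, 0.4, 11.9]
ee_pos: [0.5562, 0.1807, 0.0664]
wrist_force: [-7.9, 0.0, 16.3]
```

It gave softly at about 2 N and then met its stop, at 16 N. I lift away.

```bash
python3 -m handwheel '{"gripper":[-1,-1,-1,-1,-1,-1],"slide":[[3,-1,-25],[4,-2,-38],[4,-2,-38],[0,-30,-5],[0,-30,0],[0,0,0]],"yaw":[0,0,0,0,0,0]}'|egrep "time|ee|wrist"
python3 -m handwheel '{"gripper":[-1,-1,-1,-1,-1,-1],"slide":[[0,0,0],[0,0,0],[0,0,0],[0,0,0],[0,0,0],[0,0,0]],"yaw":[0,0,0,0,0,0]}'|egrep "time|ee|wrist"
python3 - <<'E'
from h import *
from workcell import camera
a=camera("wrist")["img"]; b=camera("scene")["img"][195:325,350:480]
cv2.imwrite("pics/m5.png",np.hstack([a[100:,200:560],cv2.resize(b,(380,380),interpolation=cv2.INTER_CUBIC)])[:,:,::-1])
E
```

```text
time: 9.72
ee_pos: [0.492, 0.1831, 0.1745]
wrist_force: [-0.7, 0.4, -0.1]
time: 10.22
ee_pos: [0.4951, 0.1829, 0.1728]
wrist_force: [-0.3, -0.7, 0.1]
```

View pics/m5.png

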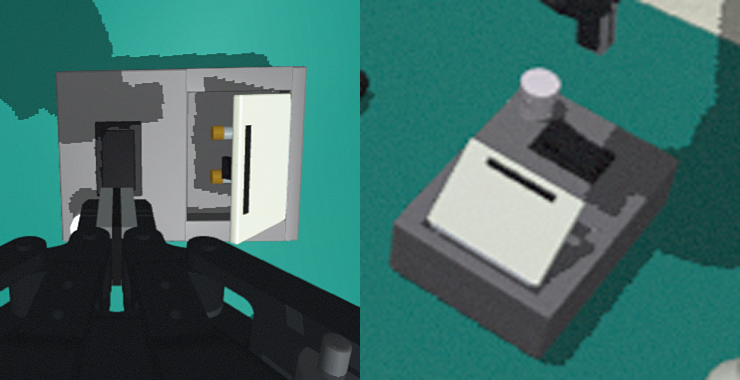

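The door has popped open (free edge at (235,165) in the wrist view), the rocker is off and the pot is in place. I wait two more seconds and check again.

```bash
for i in 1 2 3; do python3 -m handwheel '{"gripper":[-1,-1,-1,-1,-1,-1,-1,-1],"slide":[[0,0,0],[0,0,0],[0,0,0],[0,0,0],[0,0,0],[0,0,0],[0,0,0],[0,0,0]],"yaw":[0,0,0,0,0,0,0,0]}'|egrep "time|wrist"; done
python3 - <<'E'
from h import *
from workcell import camera
a=camera("wrist")["img"]; b=camera("scene")["img"][145:325,180:480]
cv2.imwrite("pics/m6.png",np.hstack([a[100:,200:360],cv2.resize(b,(633,380),interpolation=cv2.INTER_CUBIC)])[:,:,::-1])
E
```

```text
time: 10.98
wrist_force: [0.2, -0.2, 1.0]
time: 11.65
wrist_force: [0.2, 0.0, 1.4]
time: 12.32
wrist_force: [-0.2, 0.1, 0.1]
```

View pics/m6.png

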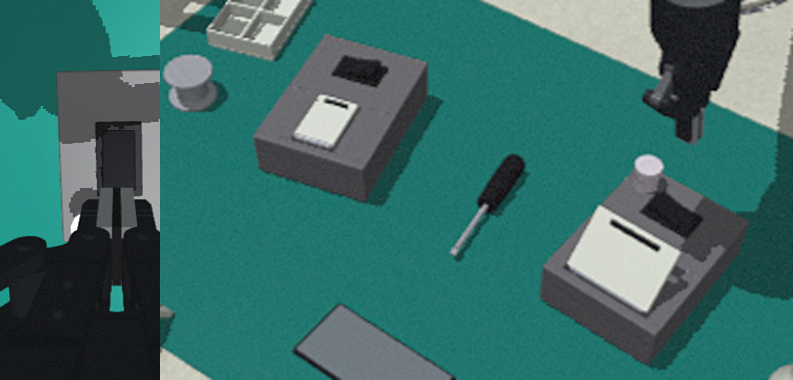

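The fuse door at (625,250) stays open and untouched, its rocker at (672,215) is off, and the cell module at (340,110) is as it was.

```bash
python3 -c "
from workcell import ticket
print(ticket.job_done())"
```

```text
the job is handed in; nothing more can be done
None
```

I handed the job in: the fuse switch is pressed to off, and the fuse door popped open after one press and stayed open untouched; the last picture shows the cell module and the loose things in view undisturbed (no score came back).

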